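Probe reading of a specimen mount in the fragment lab

TASK

Take the specimen mount with the wide round foot and set it upright in the round well of the test stand, on the sprung probe. Press it down until its foot sits flush on the well's floor and hold it there without letting up for two seconds while the probe takes its reading, then let go and leave the mount standing in the well on the risen probe. Leave the other two mounts where they are.

Things in the scene. Friction and masses are not known exactly. Their poses are not given: they have to be found in the camera images.
- mount_mid (a point): The mount to test: plain aluminium, a round disc foot (50 mm across, 14 mm thick) with an upright round post (28 mm across, thin dark grooves) on its middle; 74 mm tall in all, about 0.22 kg, standing upright on the table. The point is its centre, half-way up (37 mm above its underside): the bare post runs from 23 mm below this point to 37 mm above it; z is up along the post.
- well_centre (a point): Centre of the flat floor of the test stand's round well, 22 mm above the table; z up. The stand is a grey plate 130 x 120 x 22 mm fixed to the table; on it a dark steel ring, 74 mm inside, 90 mm outside, 16 mm high, walls the well. The floor is the stop: a mount pressed home has its underside on it. In the middle is the sprung probe, a flat steel disc 40 mm across.
- probe (a joint): How far the sprung probe is pushed down, in m: 0 when free (its top 8 mm above the well's floor), 0.008 when level with the floor. It takes about 6 N to start it and 11 N to bring it level; it carries a mount's weight without sinking and rises by itself when let go.
- square_mount_mid (a point): A bystander mount with a SQUARE foot 50 x 50 x 14 mm, same aluminium, same post and same 74 mm height; the point is its centre, half-way up. Leave it alone.
- slim_mount_mid (a point): A bystander mount with no foot at all: only a plain aluminium post 28 mm across and 74 mm tall; the point is its centre, half-way up. Leave it alone.
Not all that is in view belongs to the job. Leave any turquoise or yellow look-alike of the part that bears mount_mid alone.

How it is judged:
By the outcome, as a careful person would: the job done as asked, in the order asked, and still so for the second after the job is handed in, with the robot touching nothing.
It also fails if it takes over 38 s, if anything falls off the work surface, if the arm or the gripper's body presses on something with over 40 N, if the wrist force passes 120 N, or if a joint passes its speed limit or range.

ROBOT

A 7-joint arm with a two-finger parallel gripper is mounted at the origin on the work surface. World frame = base frame: x ahead of the robot, y to its left, z up, the work surface at z = 0. Lengths are in m, angles in degrees, forces in N, time in s.
With the tool pointing down it reaches from about 0.425 to 0.825 m from the base axis. Payload 3.6 kg.
Tool frame: the origin (TCP) lies midway between the tips of the shut fingers; the grasp point (between the pads) lies 19 mm behind it; z points along the fingers, y is the direction in which the jaws open and shut (so a half turn about z gives the same grasp; the last joint's range is limited). The gripper opens to 93 mm and grips with 3 to 60 N. Pads are 15 mm wide; open, the fingers measure 128 mm over their backs; the gripper's body (75 mm by 188 mm) begins 65 mm behind the grasp point.
Start: joints at [-65.403, 35.231, -0.722, 81.555, 0.464, 63.22, -2.315], TCP at [0.286, 0.584, 0.219] pointing down, gripper open.
Joint ranges: [-178.69, 178.69], [-17.37, 117.87], [-77.05, 75.6], [15.02, 138.74], [-78.02, 258.01], [0.78, 113.62], [-162.83, 162.83]. Speed limits (degrees/s): [159.86, 159.86, 180, 180, 180, 180, 180].

INTERFACE

Orientations are given as [roll, pitch, yaw] about the fixed x, y, z axes, in that order (R = Rz(yaw) Ry(pitch) Rx(roll)).
In Python, from rig import monitor, read_camera, camera_info, manip gives the robot as it stands.
- The arm moves only by the tool move_arm, never from a script. Its argument "moves" is one flat list of numbers, 5 for each row, row after row: the shift along the tool's x, y, z in cm, then the turn about the tool's z in degrees, then the opening, from -1 (shut) to 1 (fully open). In form: [x, y, z, turn, claw, x, y, z, turn, claw, ...]. A call has 1 to 5 rows; each row shifts and turns the commanded pose from where the row before left it, along the tool's axes as they then stand; what a row does not reach is not made up. A row lasts 1/8 s, in which the tool goes at most 62.5 mm and 10.7 degrees, less where a joint would pass 70% of its speed; a pose out of reach is approached as far as the arm can. A call is refused whole if a number of a shift passes 6.25 or a number of a turn 10.7, either way. A call with a gripper value outside its range is refused whole. The fingers move at their own pace and stop on an object; "force" is the grip in N (left out, the last holds). Time passes only in rows, so rows that do not move let the fingers close. It gives the time, the measured TCP pose, the force and the opening at its end, in the units of the state.
- monitor.get_obs(): the state, without advancing time (a new reading comes with each control period).
- read_camera(name): name is "scene" or "top" or "wrist"; returns the picture (384x512x3 uint8, red, green, blue); there is no depth.
- camera_info(name): a dict with "fx", "fy", "cx", "cy" (pixels), "pose" (4x4, takes a point from camera to world coordinates). Camera axes: x right, y up, looking along -z (the intrinsics and any distortion apply to the point x, -y, -z); pixel columns grow to the right and rows downward; lengths in m; the calibration is good to about 2 mm. A picture is of the moment at which its call begins: read the wrist's pose just before it. camera_info takes no time and is no camera call; for the wrist camera it gives the pose at the moment of the call.
- manip.hand_in(): hands the job in, once; it reports no verdict.
The state is a dict: "time_s": time; "qpos": joint angles; "dq": joint speeds; "effort": joint torques, N m; "tool_pos": TCP position; "tool_rot": TCP orientation; "force": force on the tool from outside, world axes, zero at the start; "moment": the same for the moment, N m; "grip_width": finger opening in m.
Only numpy, scipy, OpenCV 4.12 (cv2) and the standard library are available. Lean on these libraries where they do the work, as an engineer would, in place of code of your own. Each camera call takes 0.05 s, during which the arm holds its last target.

## Working session

There is one attempt and no reset: what is moved stays moved. The work goes in short steps, Python scripts to look and compute and a tool call to move; the robot and the scene stay as the last step left them, time stands still between calls to the robot, and variables do not carry over. Pictures are saved under pics/ and viewed, and the job is handed in when it is done.

Besides the shell and the picture viewer there is one more tool, called after "Request:" as name(argument=value, ...) on one line, values as JSON. move_arm: Moves the arm, as the interface text tells. Its arguments: {"type":"object","properties":{"moves":{"type":"array"},"force":{"type":"number"}},"required":["moves"]}

```bash
mkdir -p pics; ls; python3 - <<'E'
from rig import monitor, read_camera, camera_info, manip
import cv2
for n in ("scene","top","wrist"):
    i=camera_info(n); print(n,{k:(v if k!='pose' else [[round(float(x),4) for x in r] for r in v]) for k,v in i.items()})
    cv2.imwrite(f"pics/{n}0.png",read_camera(n)[:,:,::-1])
o=monitor.get_obs(); print(o)
E
```

```text
pics
scene {'fx': 381.43263180870775, 'fy': 381.43263180870775, 'cx': 250.36261545529953, 'cy': 192.93558668762938, 'pose': [[0.4913, -0.636, 0.5951, 0.9199], [0.8708, 0.346, -0.3491, -0.266], [0.0162, 0.6897, 0.7239, 0.5759], [0.0, 0.0, 0.0, 1.0]]}
top {'fx': 393.691191333936, 'fy': 393.691191333936, 'cx': 252.3938157343997, 'cy': 187.3823905007494, 'pose': [[0.0202, 0.9993, -0.0316, 0.4572], [-0.9998, 0.02, -0.0088, -0.0142], [-0.0082, 0.0318, 0.9995, 0.8504], [0.0, 0.0, 0.0, 1.0]]}
wrist {'fx': 302.23840510054055, 'fy': 302.23840510054055, 'cx': 254.08738616445743, 'cy': 190.39503196201653, 'pose': [[0.4399, -0.8657, -0.2387, 0.2203], [0.898, 0.4233, 0.1199, 0.6161], [-0.0028, -0.2671, 0.9637, 0.3846], [0.0, 0.0, 0.0, 1.0]]}
{'time_s': 0.15, 'qpos': array([-65.40229938,  35.27636751,  -0.72399512,  81.61920639,
         0.46370942,  63.21803107,  -2.31483513]), 'dq': array([-0.07382093, -0.17439847,  0.01618203, -0.3435056 , -0.03402738,
       -0.04556666, -0.09147215]), 'effort': array([ 5.89438678e-04, -4.59348822e+01,  2.09324425e-01, -1.65941852e+01,
       -6.11157529e-02,  1.81726820e-02,  1.58761418e-04]), 'tool_pos': array([0.28583713, 0.58311674, 0.2177549 ]), 'tool_rot': array([-1.79889232e+02, -8.01246699e-05,  1.53888280e+02]), 'force': array([-0.05469631,  0.96135918, -0.34993377]), 'moment': array([ 0.04799122, -0.01719596,  0.01742166]), 'grip_width': 0.09290921640443493}
```

View pics/scene0.png

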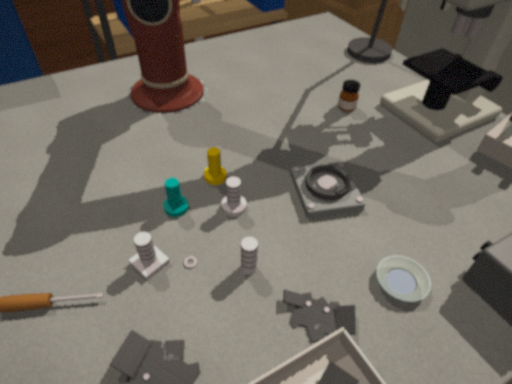

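View pics/top0.png

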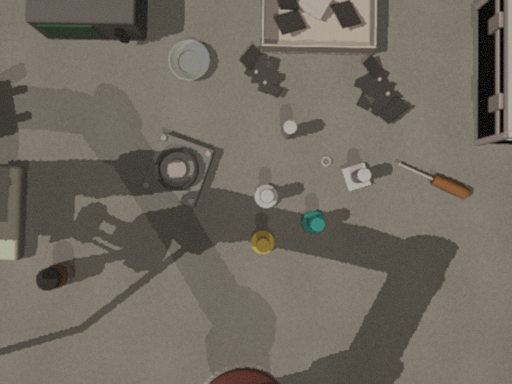

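View pics/wrist0.png

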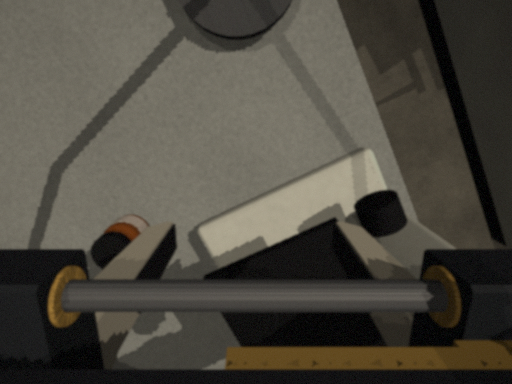

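Candidates (scene px): the aluminium mount at (234,197) with a round foot, one at (147,255) with a square foot, one at (249,256) with no foot, and turquoise (175,197) and yellow (214,166) look-alikes. The mount at (234,197), top px (265,195), fits. I'll confirm that in a crop.

```bash
python3 - <<'E'
import cv2,numpy as np
t=cv2.imread("pics/top0.png");s=cv2.imread("pics/scene0.png")
a=cv2.resize(t[110:230,140:400],None,fx=3,fy=3,interpolation=cv2.INTER_CUBIC)[:, :780]
b=cv2.resize(s[140:280,110:370],None,fx=3,fy=3,interpolation=cv2.INTER_CUBIC)
cv2.imwrite("pics/crop_t.png",cv2.convertScaleAbs(a,alpha=1.5));cv2.imwrite("pics/crop_s.png",cv2.convertScaleAbs(b,alpha=1.2))
E
```

```text
(no output)
```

View pics/crop_t.png

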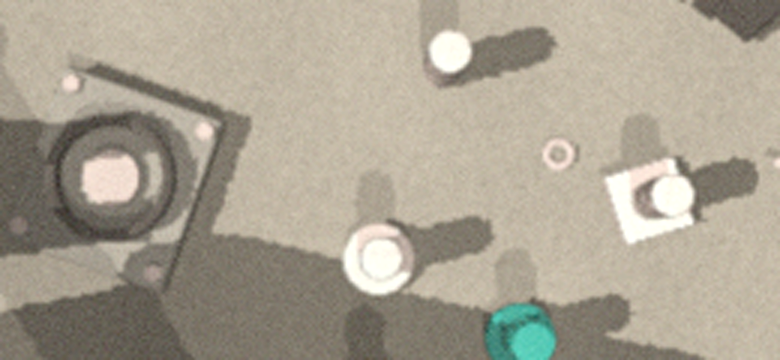

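View pics/crop_s.png

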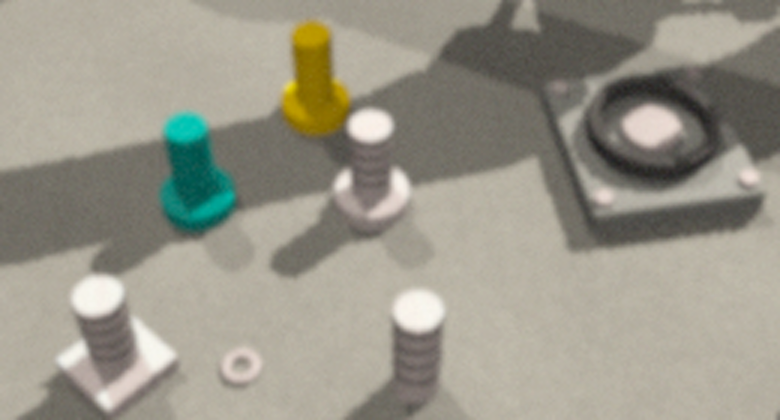

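The crops confirm it: the plain aluminium round-foot mount is at top px about (266,196). The ring is centred near (177,169). Next I measure both.

```bash
cat > h.py <<'E'
import numpy as np,cv2
from rig import monitor, read_camera, camera_info, manip
def ray(n,u,v,z,info=None):
    i=info or camera_info(n);P=np.array(i["pose"])
    d=P[:3,:3]@np.array([(u-i["cx"])/i["fx"],-(v-i["cy"])/i["fy"],-1.]);o=P[:3,3]
    return o+d*(z-o[2])/d[2]
def proj(n,p,info=None):
    i=info or camera_info(n);P=np.array(i["pose"]);c=P[:3,:3].T@(np.array(p)-P[:3,3])
    return np.array([i["cx"]+i["fx"]*c[0]/-c[2], i["cy"]-i["fy"]*c[1]/-c[2]])
E
python3 - <<'E'
from h import *
np.set_printoptions(precision=4,suppress=True)
t=cv2.imread("pics/top0.png");s=cv2.imread("pics/scene0.png")
g=t.max(2)
print(g[180:212:2,248:286:2]); 
def blob(img,box,lo,hi,n):
    u0,v0,u1,v1=box; m=((img[v0:v1,u0:u1]>=lo)&(img[v0:v1,u0:u1]<=hi)).astype(np.uint8)
    k,l,st,c=cv2.connectedComponentsWithStats(m)
    for j in range(1,k):
        if st[j,4]>40:
            cs,_=cv2.findContours((l==j).astype(np.uint8),cv2.RETR_EXTERNAL,cv2.CHAIN_APPROX_NONE)
            (cx,cy),r=cv2.minEnclosingCircle(cs[0]); print(n,lo,hi,"area",st[j,4],"cen",c[j]+[u0,v0],"bbox",st[j,:4]+[u0,v0,0,0],"circ",cx+u0,cy+v0,r)
for lo in (140,150,160): blob(g,(248,178,290,214),lo,255,"foot")
for hi in (45,55,65): blob(g,(150,140,206,196),0,hi,"ring")
for lo in (130,150): blob(g,(160,150,196,190),lo,255,"probe")
gs=s.max(2)
for lo in (160,175): blob(gs,(215,172,255,222),lo,255,"sc")
E
```

```text
[[136 131 130 132 130 126 113 113 118 113 121 117 133 132 134 133 130 131
  131]
 [132 129 132 132 133 125 112 111 118 111 115 107 127 131 129 133 124 126
  128]
 [131 127 125 131 129 118 114 118 131 132 118  81  74  98 116 123 131 130
  116]
 [128 127 129 132 114 116 150 164 169 169 173 162 129  73  83  88  94  95
   87]
 [130 128 132 131 122 168 167 160 157 157 157 154 139 105  74  88  90  90
   85]
 [129 134 132 126 148 175 162 147 164 169 167 143 114 131 101  83  89  84
   84]
 [131 133 134 136 172 170 156 171 172 171 175 173 151 124 122  89  89  86
   82]
 [124 131 129 143 172 172 151 176 168 175 173 174 166 130 123  94  90  86
   88]
 [ 88  89  94 140 176 171 151 175 173 174 172 174 174 128 131  97  87  83
   85]
 [ 84  91  88 121 174 174 140 177 174 171 170 174 168 129 126  93  85  98
  127]
 [ 82  88  85 104 171 171 160 160 173 174 174 170 146 147 133  86  91 127
  129]
 [ 88  88  87  88 145 175 173 163 165 166 161 155 170 175 121  88 125 131
  131]
 [ 86  88  86  86  94 153 172 173 172 168 169 176 175 135  92 129 130 131
  135]
 [ 85  87  86  86  84  90 143 165 174 175 173 1
[... 732 characters left out ...]
bbox [151 148  48  43] circ 173.77814102172852 167.76182746887207 24.781885147094727
probe 130 255 area 241 cen [176.3402 169.3693] bbox [167 162  19  16] circ 176.0 169.0 9.486932754516602
probe 150 255 area 224 cen [176.3348 169.2232] bbox [168 162  18  15] circ 176.0 168.5 9.178879737854004
sc 160 255 area 119 cen [233.0336 181.4622] bbox [226 177  15  10] circ 233.0 181.5 7.017934322357178
sc 160 255 area 93 cen [241.0215 204.9462] bbox [233 197  14  15] circ 238.0 204.0 8.602425575256348
sc 175 255 area 107 cen [233.0467 181.3364] bbox [227 177  13  10] circ 233.0 181.0 6.324655532836914
sc 175 255 area 70 cen [241.1286 204.6286] bbox [234 197  12  15] circ 238.0 204.0 8.062357902526855
```

```bash
python3 - <<'E'
from h import *
np.set_printoptions(precision=4,suppress=True)
print("foot",ray("top",265.5,196,.014)); print("posttop top",ray("top",267,196.2,.074),"scene",ray("scene",233,181.2,.074))
m=ray("top",265.5,196,.014)
print("proj post top in scene",proj("scene",[m[0],m[1],.074]),"in top",proj("top",[m[0],m[1],.074]))
print("ring",ray("top",177.5,169.3,.038),"probe",ray("top",176.5,170.5,.03))
for u,v in((265,195),(357,177),(290,128),(314,223),(262,242)):print(ray("top",u,v,.014))
i=camera_info("wrist");o=monitor.get_obs();print(o["tool_pos"],proj("wrist",o["tool_pos"]),o["tool_rot"])
t=cv2.imread("pics/top0.png");s=cv2.imread("pics/scene0.png")
cv2.imwrite("pics/wt.png",cv2.convertScaleAbs(np.hstack([cv2.resize(t[137:202,145:210],None,fx=6,fy=6,interpolation=cv2.INTER_NEAREST),cv2.resize(s[155:220,295:360],None,fx=6,fy=6,interpolation=cv2.INTER_NEAREST)]),alpha=2))
E
```

```text
foot [ 0.466 -0.035  0.014]
posttop top [ 0.465  -0.0365  0.074 ] scene [ 0.4654 -0.0376  0.074 ]
proj post top in scene [234.374  180.9281] in top [266.2641 195.6982]
ring [0.5173 0.1488 0.038 ] probe [0.5154 0.1524 0.03  ]
[ 0.4681 -0.0339  0.014 ]
[ 0.5102 -0.2284  0.014 ]
[ 0.6121 -0.0845  0.014 ]
[ 0.4109 -0.1387  0.014 ]
[ 0.3685 -0.0295  0.014 ]
[0.2858 0.5831 0.2178] [253.2948 234.0667] [-179.8892   -0.0001  153.8883]
```

View pics/wt.png

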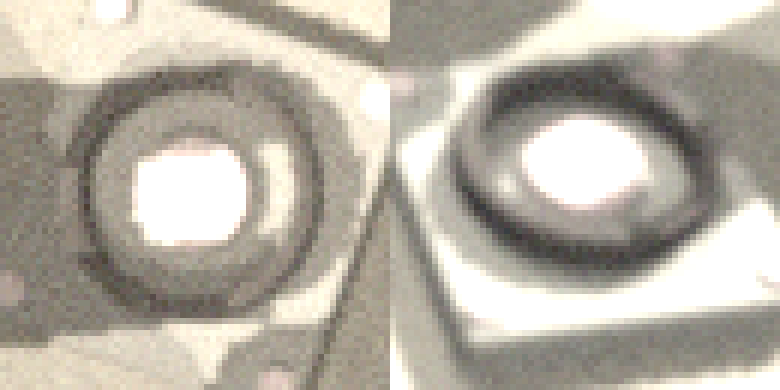

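```bash
python3 - <<'E'
from h import *
np.set_printoptions(precision=3,suppress=True)
for n,u,v in(("scene",370,50),("scene",348,105),("scene",440,110),("scene",500,85),("scene",405,62),("wrist",240,10)):
  print(n,u,v,ray(n,u,v,0.02),ray(n,u,v,.12))
E
```

```text
scene 370 50 [0.1   0.642 0.02 ] [0.247 0.479 0.12 ]
scene 348 105 [0.309 0.38  0.02 ] [0.419 0.264 0.12 ]
scene 440 110 [0.439 0.576 0.02 ] [0.526 0.425 0.12 ]
scene 500 85 [0.433 0.825 0.02 ] [0.521 0.629 0.12 ]
scene 405 62 [0.209 0.684 0.02 ] [0.337 0.513 0.12 ]
wrist 240 10 [0.123 0.646 0.02 ] [0.15  0.638 0.12 ]
```

Request:
move_arm(moves=[0,0,-5,0,1,-2.6,-5.4,0,0,1,-2.6,-5.4,0,0,1,-4.2,-4.1,0,0,1,-4.2,-4.1,0,0,1])

```text
time_s: 0.78
tool_pos: [0.3247, 0.3512, 0.2686]
tool_rot: [180.0, 0.0, 153.9]
force: [1.6, -0.6, 0.4]
grip_width: 0.0931
```

Request:
move_arm(moves=[-5.6,-2.3,0,0,1,-5.6,-2.3,0,0,1,-5.6,-2.3,0,0,1,-5.6,-2.3,0,0,1,0,0,0,0,1])

```text
time_s: 1.4
tool_pos: [0.4882, 0.166, 0.2683]
tool_rot: [-179.9, 0.2, 153.2]
force: [0.2, 0.3, -0.2]
grip_width: 0.0932
```

```bash
python3 - <<'E'
from h import *
np.set_printoptions(precision=4,suppress=True)
i=camera_info("wrist");o=monitor.get_obs();im=read_camera("wrist")[:,:,::-1]
import pickle;pickle.dump(i,open("w1.pkl","wb"))
cv2.imwrite("pics/w1.png",im);cv2.imwrite("pics/w1b.png",cv2.convertScaleAbs(im,alpha=1.5))
print(o["time_s"],o["tool_pos"],o["force"],proj("wrist",[.517,.149,.038],i),proj("wrist",[.4655,-.036,.074],i))
E
```

```text
1.4 [0.4882 0.166  0.2683] [ 0.151   0.2624 -0.2288] [252.5914 187.548 ] [105.4    222.8411]
```

View pics/w1b.png

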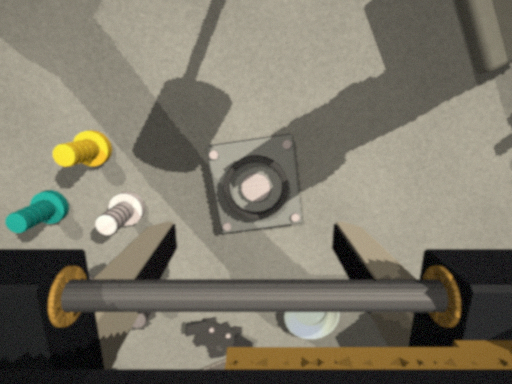

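```bash
python3 - <<'E'
from h import *
import pickle
np.set_printoptions(precision=4,suppress=True)
i=pickle.load(open("w1.pkl","rb"));im=cv2.imread("pics/w1.png");g=cv2.GaussianBlur(im.max(2),(3,3),0)
for thr in (45,52,60):
    m=np.zeros_like(g);b=(slice(148,230),slice(212,294));m[b]=(g[b]<thr)*255
    ys,xs=np.nonzero(m);r=np.hypot(xs-253,ys-188);k=(r<40);pts=np.stack([xs[k],ys[k]],1)
    h=cv2.convexHull(pts.astype(np.int32));e=cv2.fitEllipse(h);print(thr,len(pts),e,ray("wrist",*e[0],.038,i))
print("probe",end=" ")
m=np.zeros_like(g);b=(slice(165,208),slice(235,278));m[b]=(g[b]>115);k,l,st,c=cv2.connectedComponentsWithStats(m);j=1+st[1:,4].argmax();print(st[j],c[j],ray("wrist",*c[j],.03,i))
cv2.imwrite("pics/w1c.png",cv2.convertScaleAbs(cv2.resize(im[140:240,205:305],None,fx=6,fy=6),alpha=2))
# post top of mount
for lo in(140,):
    b=im.max(2)[185:245,85:150]; m=(b>lo).astype(np.uint8);k,l,st,c=cv2.connectedComponentsWithStats(m)
    for j in range(1,k):
        if st[j,4]>20:print(st[j]+[85,185,0,0,0],c[j]+[85,185])
E
```

```text
45 625 ((255.80780029296875, 186.23648071289062), (61.00938034057617, 65.24752807617188), 91.68733978271484) [0.5173 0.1537 0.038 ]
52 1261 ((253.54345703125, 187.7400665283203), (63.30617141723633, 72.40364074707031), 66.20582580566406) [0.5178 0.15   0.038 ]
60 1902 ((252.4549560546875, 188.09495544433594), (63.913414001464844, 76.8605728149414), 69.14949798583984) [0.5176 0.1485 0.038 ]
probe [242 173  29  28 554] [255.4368 186.3484] [0.5191 0.1523 0.03  ]
[109 194  33  30 397] [127.9597 204.8338]
[ 95 215  21  20 310] [105.4645 224.3903]
```

View pics/w1c.png

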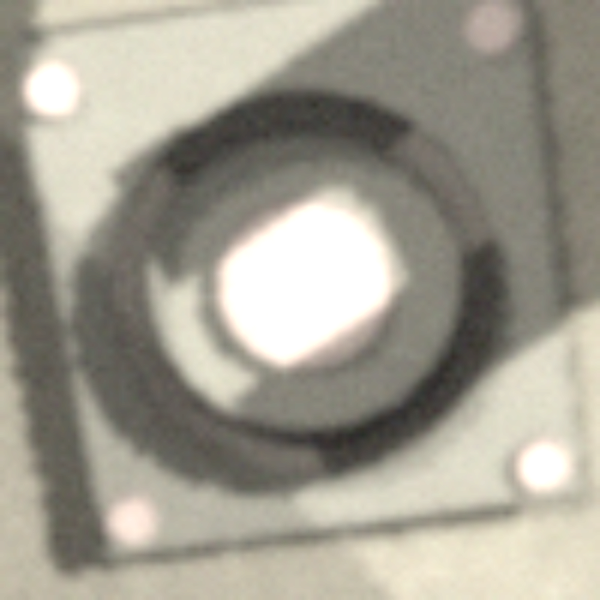

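```bash
python3 - <<'E'
from h import *
import pickle
i=pickle.load(open("w1.pkl","rb"))
S=[ray("wrist",205+a/6,140+b/6,.022,i) for a,b in((50,88),(493,25),(132,522),(543,465))]
print(np.round(S,4),np.mean(S,0)); c=np.mean(S,0)
print("probe",ray("wrist",256.8,186,.03,i))
for z,r in((.038,.045),(.038,.037),(.03,.02)):
  for cx,cy in((c[0],c[1]),(.5175,.1495)):
    q=np.array([proj("wrist",[cx+r*np.cos(a),cy+r*np.sin(a),z],i) for a in np.linspace(0,6.28,60)]);q=(q-[205,140])*6;print(z,r,q.min(0),q.max(0))
for u,v in((119.5,216),(105.5,224.9)):pass
print("post top",ray("wrist",105.4,224.4,.074,i))
E
```

```text
[[0.4548 0.1199 0.022 ]
 [0.4874 0.2166 0.022 ]
 [0.5575 0.0862 0.022 ]
 [0.5892 0.1824 0.022 ]] [0.5222002  0.15125655 0.022     ]
probe [0.51953776 0.15418729 0.03      ]
0.038 0.045 [106.95708292 104.32612133] [502.65707472 485.7608169 ]
0.038 0.045 [90.31671152 88.9636848 ] [486.84368823 472.09631736]
0.038 0.037 [142.09674635 140.10423285] [467.40331729 453.63895397]
0.038 0.037 [125.53199079 124.90531758] [451.51833097 439.83532745]
0.03 0.02 [218.31915688 207.06465244] [390.881745   373.60137215]
0.03 0.02 [202.21991955 192.4641698 ] [375.15163186 359.72805678]
post top [ 0.46728486 -0.03721808  0.074     ]
```

Request:
move_arm(moves=[-1.8,-4.8,2.5,0,0.4,-1.8,-4.8,2.5,0,0.4,-1.8,-4.8,2.5,0,0.4,-1.8,-4.8,2.5,0,0.4,0,0,0,0,0.4])

```text
time_s: 2.08
tool_pos: [0.4628, -0.035, 0.1671]
tool_rot: [-179.8, -0.2, 153.5]
force: [0.3, 0.1, 0.3]
grip_width: 0.0652
```

```bash
python3 - <<'E'
from h import *
np.set_printoptions(precision=4,suppress=True)
i=camera_info("wrist");o=monitor.get_obs();im=read_camera("wrist")[:,:,::-1]
cv2.imwrite("pics/w2.png",im)
import pickle;pickle.dump(i,open("w2.pkl","wb"))
t=read_camera("top")[:,:,::-1];cv2.imwrite("pics/t2.png",t)
print(o["time_s"],o["tool_pos"],o["tool_rot"],o["qpos"],o["grip_width"],proj("wrist",[.466,-.037,.074],i),proj("wrist",[.466,-.037,.014],i))
E
```

```text
2.075 [ 0.4628 -0.035   0.1671] [-179.808    -0.2306  153.538 ] [ -4.5152  23.2116   8.4016 114.9915  -4.7715  42.4071  70.2965] 0.0651745709052428 [253.4546 196.1802] [253.7743 180.6684]
```

View pics/w2.png

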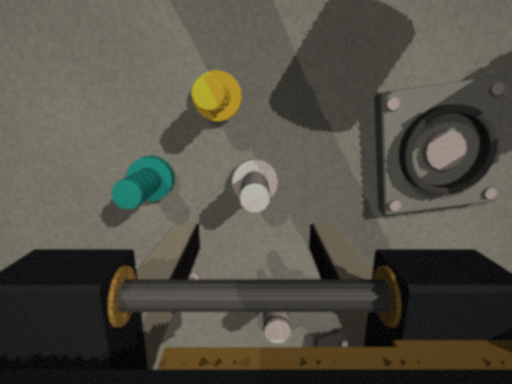

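The wrist view shows the round-foot mount between the fingers, with its post top at about (255,195) and its foot at about (255,180). That is within 2 px of prediction.

```bash
python3 - <<'E'
from h import *
import pickle
i=pickle.load(open("w2.pkl","rb"));im=cv2.imread("pics/w2.png");b=im.max(2)[155:216,225:285]
for lo in(140,160):
    m=(b>lo).astype(np.uint8);k,l,st,c=cv2.connectedComponentsWithStats(m)
    for j in range(1,k):
        if st[j,4]>40:print(lo,st[j]+[225,155,0,0,0],c[j]+[225,155])
print(ray("wrist",255.3,195,.074,i),ray("wrist",255,182,.014,i))
g=im.max(2);  
for u,v in((393,103),(498,89),(395,205),(490,194)):print(ray("wrist",u,v,.022,i))
print("ring",ray("wrist",(402+493)/2,(105+194)/2,.038,i),"probe",ray("wrist",447,149,.03,i))
cv2.imwrite("pics/w2c.png",cv2.convertScaleAbs(cv2.resize(im[85:215,375:505],None,fx=4.5,fy=4.5),alpha=2))
E
```

```text
140 [ 233  160   45   53 1317] [255.80485953 185.5778284 ]
160 [233 161  33  21 300] [247.70666667 168.77666667]
160 [266 167  10  25 127] [271.20472441 178.03149606]
160 [241 184  28  28 618] [254.39320388 197.52588997]
[ 0.46574819 -0.0350253   0.074     ] [ 0.4679304  -0.03646744  0.014     ]
[0.45483624 0.12281457 0.022     ]
[0.48804453 0.21913015 0.022     ]
[0.55662016 0.08893172 0.022     ]
[0.59000975 0.18414396 0.022     ]
ring [0.51712203 0.14936035 0.038     ] probe [0.51962015 0.15313243 0.03      ]
```

View pics/w2c.png

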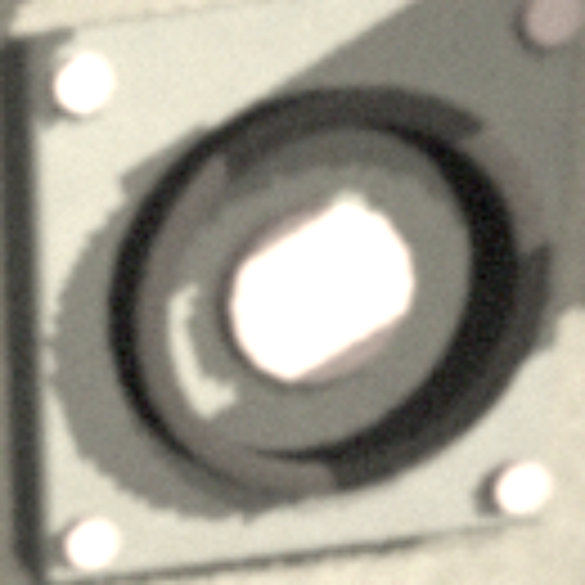

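Request:
move_arm(moves=[-0.4,0,3,0,0.4,0,0,3.5,0,0.4,0,0,3.5,0,0.4,0,0,2.4,0,0.4,0,0,1,0,0.4], force=40)

```text
time_s: 2.8
tool_pos: [0.4692, -0.0311, 0.034]
tool_rot: [179.9, -0.1, 154.1]
force: [-0.2, -0.3, 0.7]
grip_width: 0.0652
```

Request:
move_arm(moves=[0,0,0,0,-1,0,0,0,0,-1,0,0,0,0,-1,0,0,0,0,-1,0,0,0,0,-1], force=40)

```text
time_s: 3.42
tool_pos: [0.4687, -0.035, 0.0352]
tool_rot: [-179.9, 0.0, 153.8]
force: [-1.7, -3.5, 5.2]
grip_width: 0.0276
```

Request:
move_arm(moves=[0,0,-2,0,-1,0,0,-4,0,-1,0,0,-4,0,-1,0.6,3,-1,0,-1,0.7,4,0,0,-1], force=40)

```text
time_s: 4.05
tool_pos: [0.4886, 0.0348, 0.1456]
tool_rot: [179.9, 0.1, 153.7]
force: [1.0, 0.6, -2.2]
grip_width: 0.0276
```

Request:
move_arm(moves=[0.8,4,0,0,-1,0.8,4,0,0,-1,0.8,4,0,0,-1,0,0,0,0,-1,0,0,0,0,-1])

```text
time_s: 4.68
tool_pos: [0.5185, 0.1525, 0.1439]
tool_rot: [-179.9, -0.1, 153.9]
force: [0.9, -1.3, -1.7]
grip_width: 0.0279
```

```bash
cat > look.py <<'E'
from h import *
import sys
np.set_printoptions(precision=4,suppress=True)
k=sys.argv[1]
i=camera_info("wrist");o=monitor.get_obs()
a=[cv2.convertScaleAbs(read_camera(n)[:,:,::-1],alpha=1.4) for n in("wrist","scene")]
a[1]=cv2.resize(a[1][110:250,240:400],(438,384),interpolation=cv2.INTER_CUBIC); a[0]=cv2.resize(a[0][80:280,130:380],(360,288))
a[0]=cv2.copyMakeBorder(a[0],0,96,0,0,0)
cv2.imwrite(f"pics/l{k}.png",np.hstack(a))
print(o["time_s"],o["tool_pos"],o["tool_rot"],o["force"],o["grip_width"],proj("wrist",[.519,.152,.022],i),proj("scene",[.519,.152,.022]))
E
python3 look.py 3
```

```text
4.675 [0.5185 0.1525 0.1439] [-179.8971   -0.0739  153.8977] [ 0.9041 -1.302  -1.7314] 0.027944422713598233 [253.6628 184.6246] [327.1666 184.3908]
```

View pics/l3.png

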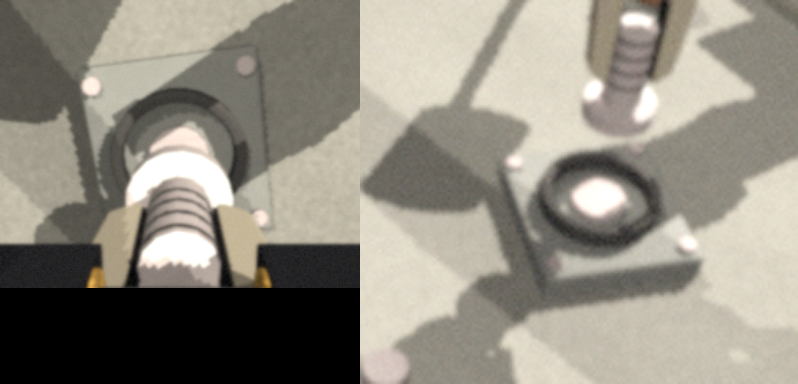

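The mount hangs upright in the grip over the ring, with its foot and the ring in line in both views. I lower it to just above the probe.

Request:
move_arm(moves=[0,0,2,0,-1,0,0,2.5,0,-1,0,0,1.5,0,-1,0,0,0.8,0,-1,0,0,0,0,-1], force=60)

```text
time_s: 5.4
tool_pos: [0.5193, 0.1527, 0.0765]
tool_rot: [-180.0, -0.0, 153.9]
force: [0.8, 0.4, -2.8]
grip_width: 0.0272
```

```bash
python3 look.py 4
```

```text
5.4 [0.5193 0.1527 0.0765] [-179.9723   -0.0234  153.8562] [ 0.7785  0.3859 -2.7672] 0.02716536691511976 [252.5841 205.4083] [327.1666 184.3908]
```

View pics/l4.png

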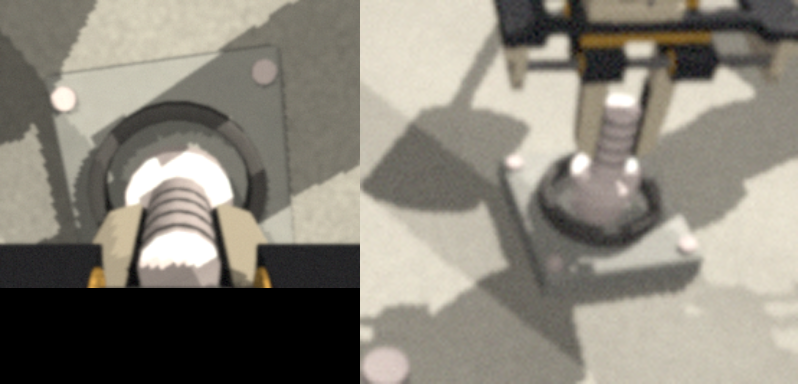

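The foot is inside the ring and clear of its walls. I press in small steps and watch the force.

Request:
move_arm(moves=[0,0,0.5,0,-1,0,0,0.5,0,-1,0,0,0.3,0,-1,0,0,0,0,-1])

```text
time_s: 6.0
tool_pos: [0.5193, 0.153, 0.064]
tool_rot: [-180.0, -0.0, 153.9]
force: [-1.9, -0.7, 3.4]
grip_width: 0.0274
```

Request:
move_arm(moves=[0,0,0.3,0,-1,0,0,0.2,0,-1,0,0,0,0,-1,0,0,0,0,-1])

```text
time_s: 6.5
tool_pos: [0.5193, 0.153, 0.0594]
tool_rot: [180.0, -0.0, 153.9]
force: [-2.4, 0.2, 6.6]
grip_width: 0.0273
```

Request:
move_arm(moves=[0,0,0.2,0,-1,0,0,0.1,0,-1,0,0,0,0,-1,0,0,0,0,-1])

```text
time_s: 7.0
tool_pos: [0.5193, 0.1531, 0.0572]
tool_rot: [180.0, 0.0, 153.9]
force: [-3.5, 0.1, 11.7]
grip_width: 0.0273
```

Request:
move_arm(moves=[0,0,0.2,0,-1,0,0,0.1,0,-1,0,0,0,0,-1])

```text
time_s: 7.38
tool_pos: [0.5193, 0.153, 0.0571]
tool_rot: [179.9, 0.0, 153.9]
force: [-9.2, -1.0, 31.5]
grip_width: 0.0272
```

It reached the stop: TCP z stays at 57.1 mm while the force rises to 31 N. I hold it there.

Request:
move_arm(moves=[0,0,0,0,-1,0,0,0,0,-1,0,0,0,0,-1,0,0,0,0,-1,0,0,0,0,-1])

```text
time_s: 8.0
tool_pos: [0.5194, 0.153, 0.0571]
tool_rot: [179.9, 0.0, 153.9]
force: [-8.8, -1.9, 30.4]
grip_width: 0.0274
```

```bash
python3 look.py 5
```

```text
8.0 [0.5194 0.153  0.0571] [179.9146   0.0134 153.8801] [-8.8028 -1.9106 30.4007] 0.02736785872729253 [251.8507 214.1491] [327.1666 184.3908]
```

View pics/l5.png

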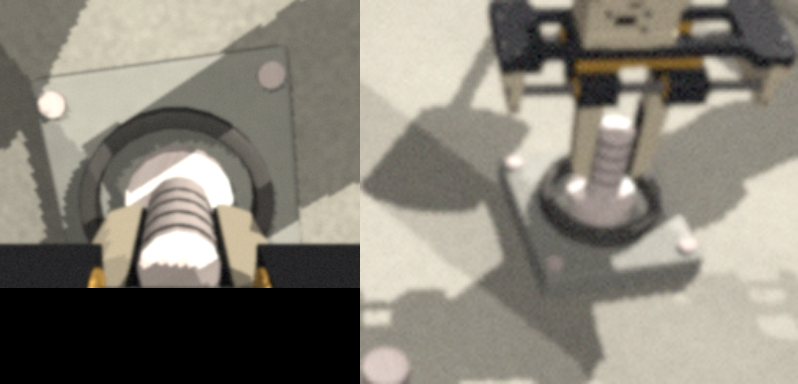

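Request:
move_arm(moves=[0,0,0,0,-1,0,0,0,0,-1,0,0,0,0,-1,0,0,0,0,-1,0,0,0,0,-1])

```text
time_s: 8.72
tool_pos: [0.5194, 0.153, 0.0571]
tool_rot: [179.9, 0.0, 153.9]
force: [-8.8, -2.6, 31.5]
grip_width: 0.0271
```

Request:
move_arm(moves=[0,0,0,0,-1,0,0,0,0,-1,0,0,0,0,-1,0,0,0,0,-1,0,0,0,0,-1])

```text
time_s: 9.35
tool_pos: [0.5193, 0.153, 0.0571]
tool_rot: [179.9, 0.0, 153.9]
force: [-8.6, -1.7, 30.6]
grip_width: 0.0273
```

Request:
move_arm(moves=[0,0,0,0,-1,0,0,0,0,-1,0,0,0,0,-1,0,0,0,0,-1,0,0,0,0,-1])

```text
time_s: 9.98
tool_pos: [0.5193, 0.153, 0.0571]
tool_rot: [179.9, 0.0, 153.9]
force: [-8.4, -1.7, 31.8]
grip_width: 0.027
```

Request:
move_arm(moves=[0,0,0,0,-1,0,0,0,0,-1,0,0,0,0,-1,0,0,0,0,-1,0,0,0,0,-1])

```text
time_s: 10.6
tool_pos: [0.5193, 0.153, 0.0571]
tool_rot: [179.9, 0.0, 153.9]
force: [-8.6, -1.4, 31.0]
grip_width: 0.0273
```

Held steady for over 3 s. Next I ease up with the probe while still gripping, then open.

Request:
move_arm(moves=[0,0,-0.4,0,-1,0,0,-0.4,0,-1,0,0,-0.2,0,-1,0,0,0,0,-1,0,0,0,0,-1])

```text
time_s: 11.22
tool_pos: [0.5193, 0.153, 0.0625]
tool_rot: [-180.0, -0.0, 153.9]
force: [-1.9, -0.2, 3.8]
grip_width: 0.0275
```

Request:
move_arm(moves=[0,0,-0.15,0,-1,0,0,0,0,-1,0,0,0,0,-1])

```text
time_s: 11.6
tool_pos: [0.5193, 0.153, 0.064]
tool_rot: [-180.0, -0.0, 153.9]
force: [-1.0, 1.0, 3.7]
grip_width: 0.0274
```

Request:
move_arm(moves=[0,0,0,0,-0.2,0,0,0,0,0,0,0,0,0,0.2,0,0,0,0,0.4,0,0,0,0,0.4])

```text
time_s: 12.22
tool_pos: [0.5194, 0.153, 0.0641]
tool_rot: [-180.0, 0.0, 153.9]
force: [0.2, 0.4, -0.4]
grip_width: 0.0642
```

```bash
python3 look.py 6
```

```text
12.225 [0.5194 0.153  0.0641] [-179.9968    0.0021  153.8866] [ 0.1696  0.4292 -0.4094] 0.0641592370073802 [252.0132 210.7963] [327.1666 184.3908]
```

View pics/l6.png

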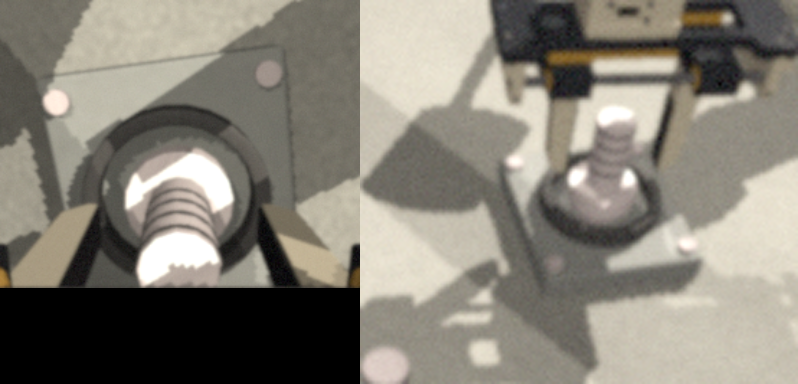

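The mount stands free and upright on the probe with both fingers clear. I withdraw upward and check.

Request:
move_arm(moves=[0,0,-2,0,0.4,0,0,-4,0,0.4,0,0,-4,0,0.4,0,0,-4,0,0.4,0,0,0,0,0.4])

```text
time_s: 12.95
tool_pos: [0.5215, 0.1535, 0.2074]
tool_rot: [179.7, 0.3, 153.9]
force: [0.1, 0.3, -0.6]
grip_width: 0.0649
```

```bash
python3 - <<'E'
from h import *
np.set_printoptions(precision=4,suppress=True)
o=monitor.get_obs();print(o["time_s"],o["tool_pos"],o["force"])
i=camera_info("wrist");w=cv2.convertScaleAbs(read_camera("wrist")[:,:,::-1],alpha=1.4);s=cv2.convertScaleAbs(read_camera("scene")[:,:,::-1],alpha=1.3)
cv2.imwrite("pics/f.png",np.hstack([w[60:260,130:380],s[100:300,100:380]])); s2=cv2.resize(s[130:240,280:380],(400,440),interpolation=cv2.INTER_CUBIC)
w2=cv2.resize(w[100:250,190:320],(381,440));cv2.imwrite("pics/f2.png",np.hstack([w2,s2]))
for z in(.104,.096): print(z,"exp. post-top px scene",(proj("scene",[.519,.153,z])-[280,130])*4+[381,0],"wrist",(proj("wrist",[.519,.153,z],i)-[190,100])*2.93)
E
```

```text
12.95 [0.5215 0.1535 0.2074] [ 0.1086  0.3241 -0.6451]
0.104 exp. post-top px scene [599.2332  95.2725] wrist [179.8446 252.204 ]
0.096 exp. post-top px scene [596.3003 108.0074] wrist [179.9373 245.8267]
```

View pics/f2.png

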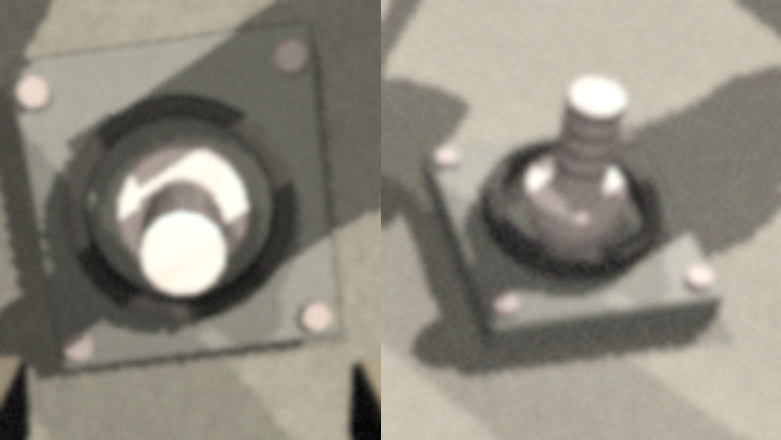

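View pics/f.png

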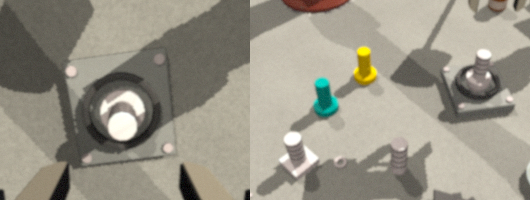

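The mount stands upright and centred in the well. Its post top is at crop px (597,96), against (599,95) expected for the risen probe (flush would be y=108). The bystanders look unmoved.

```bash
python3 -c "
from rig import manip;print(manip.hand_in())"
```

```text
the job is handed in; nothing more can be done
None
```

I set the round-foot aluminium mount upright in the well, pressed it home, held it there, and left it standing on the risen probe. The job is handed in, at about 13 s on the robot's clock.

- **Press:** the tool stopped falling at 57.1 mm while the force climbed from about 12 N to 31 N, so the foot was on the well's floor. I held it there for about 3.2 s; every reading was 30–32 N at the same height. I then eased up with the probe before opening the fingers.
- **Last checks:** the mount stands upright and centred inside the ring. Its post top is within about 2 px, in a crop enlarged four times, of where it should be with the probe risen. The gripper is clear at 207 mm with no load on it, and the other two mounts and the coloured look-alikes look unmoved.
- **Disagreements:** estimates of the well's centre differed by up to about 5 mm between views and features. I used a value between them, which is well within the 12 mm of slack. While pressing there was also a sideways force of about 9 N, which disappeared on release.

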